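Touch off a specimen carrier and pin it

ROBOT

A 6-joint arm with a two-finger parallel gripper is mounted at the origin on the work surface. World frame = base frame: x ahead of the robot, y to its left, z up, the work surface at z = 0. Lengths are in m, angles in rad, forces in N, time in s.
With the tool pointing down it reaches from about 0.35 to 0.775 m from the base axis. Payload 5.5 kg.
Tool frame: the origin (TCP) lies on the centre line of the jaws, within the pads' length; the fingertips stand 11 mm ahead of it and the grasp point (between the pads) lies 8 mm behind it; z points along the fingers, y is the line along which they close (so a half turn about z gives the same grasp; the last joint's range is limited). The gripper opens to 85 mm and grips with 20 to 120 N. Pads are 22 mm wide; open, the fingers measure 114 mm over their backs; the gripper's body (76 mm by 85 mm) begins 54 mm behind the grasp point. The pads swing forward as they close: fully open they stand 13 mm farther back than shut.
Start: joints at [1.099, 0.313, 0.046, 1.304, 0, 1.431], TCP at [0.187, 0.544, 0.242] pointing down, gripper open.
Joint ranges: [-2.76, 2.76], [-0.86, 1.69], [-1.03, 1.26], [-2.2, 2.34], [-1.47, 1.5], [-3.14, 3.14]. Speed limits (rad/s): [2.57, 2.57, 3.14, 3.14, 3.14, 3.14].

INTERFACE

Orientations are given as a unit quaternion [w, x, y, z].
In Python, from workcell import get_state, eyes, env gives the robot as it stands.
- The arm moves only by the shell command python3 -m inch 'ROWS' [OPENING] [FORCE]. ROWS is JSON, one flat list of numbers, 4 for each row, row after row: the shift along the tool's x, y, z in cm, then the turn about the tool's z in rad. A call has exactly 5 rows; each row shifts and turns the commanded pose from where the row before left it, along the tool's axes as they then stand; what a row does not reach is not made up. A row lasts 1/12 s, in which the tool goes at most 41.7 mm and 7.16 degrees, less where a joint would pass 70% of its speed; a pose out of reach is approached as far as the arm can. A call is refused whole if a number of a shift passes 4.17 or a number of a turn 0.125, either way. A call with a gripper value outside its range is refused whole. OPENING is the opening, from -1 (shut) to 1 (fully open), set as the call begins (- or left out, the last holds). The fingers move at their own pace and stop on an object; FORCE is the grip in N (left out, the last holds). Time passes only in rows, so rows that do not move let the fingers close, or fill a call up. It gives the time, the measured TCP pose, the force, the opening and the grip force at its end, in the units of the state.
- get_state(): the state, without advancing time (a new reading comes with each control period).
- eyes.read_camera(name): name is "scene" or "top"; returns the picture (420x560x3 uint8, red, green, blue); there is no depth.
- eyes.camera_info(name): a dict with "fovy" (degrees; the focal length in pixels is half the picture's height over the tangent of half this angle, whatever the lens; pixels are square), "cx", "cy" (the principal point, pixels), "xyz" and "orientation" of the camera in the world. Camera axes: x right, y down, z forward; pixel columns grow to the right and rows downward; lengths in m; the calibration is good to about 2 mm. A picture is of the moment at which its call begins. camera_info takes no time and is no camera call.
- env.hand_in(): hands the job in; it is judged then, once.
The state is a dict: "clock": time; "joint_pos": joint angles; "qvel": joint speeds; "tau": joint torques, N m; "tcp_pos": TCP position; "orientation": TCP orientation; "wrist_force": force on the tool from outside, world axes, zero at the start; "ft_torque": the same for the moment, N m; "finger_gap": finger opening in m; "grip_force": force on a finger pad.
Only numpy, scipy, OpenCV 4.12 (cv2) and the standard library are available. Lean on these libraries where they do the work, as an engineer would, in place of code of your own. Each camera call takes 0.05 s, during which the arm holds its last target. There are 200 camera calls.

TASK

Take the steel datum pin out of its rest and, holding it upright, find out how the aluminium specimen carrier is lying by touching the pin's shank against its sides, gently and resting there for a moment, at three points, in this order: the long side facing the robot near its left end, the same side near its right end, then the middle of the right-hand short end. Then lower the pin into the bore in the carrier's top until it is fully home, without forcing it, let go of it and move clear. Do not press hard on the carrier or the stage with the pin or the gripper, and leave the jar, the dish, the slide box and the tweezers where they are.

Things in the scene. Friction and masses are not known exactly. Their poses are not given: they have to be found in the camera images.
- stage: White slab-shaped microscope stage base with a black foot, fixed to the bench, 220 mm (x) by 240 mm (y), 45 mm high, flat on top. Origin: centre of its underside; z up, x pointing away from the robot, y to the left (turned by up to 0.3 rad). The specimen carrier is clamped immovably on it. The carrier's sides are rigid: near 10 mm/s with a force stop of 1 to 2 N is gentle, over 20 N is too hard.
- top_mid (a point): Middle of the stage's top face, 45 mm above the bench, axes as the stage. The carrier stands here: an aluminium block 42 (x) by 62 (y) by 36 mm tall, top at 81 mm. Its true pose is NOT measured: its centre is up to 5 mm off this point in x and 7 mm in y, and it is turned up to 0.15 rad from the stage. An amber resin inset lies in its top near the left (+y) end.
- bore_mean (a point): Only the mean place of the bore's mouth: a point fixed to the stage 36 mm above top_mid and 6 mm to its -y. The real bore goes with the carrier: round, 12 mm across, 1.5 mm chamfer, 32 mm deep, opening in the carrier's top, its centre 21 mm in from the long side facing the robot (-x) and 25 mm in from the right-hand (-y) short end.
- pin: Steel datum pin, 100 to 160 g: round shank 10 mm across, 36 mm long, tip chamfered, under a square head 22 by 22 by 32 mm (68 mm overall). Origin: centre of the tip; z up to the head, x and y square to the head's faces. Starts upright in the rest, tip 4 mm above the bench. Fully home, the tip rests on the bore's floor, 49 mm above the bench, and the head stays 4 mm clear of the carrier.
- rest: Black plastic pin rest fixed to the bench, 60 by 60 mm, 36 mm high, with a 13 mm bore 32 mm deep in the middle of its top, in which the pin stands loosely. Origin: centre of its underside.
- jar: Glass jar with a white cap, 52 mm in diameter, 70 mm tall, a bystander. Origin: centre of its underside.
- dish: Shallow glass dish, 80 mm in diameter, 16 mm high, a bystander. Origin: centre of its underside.
- slidebox: White plastic slide box, 85 by 100 mm, 34 mm high, a bystander. Origin: centre of its underside.
- tweezers: Steel tweezers lying flat, 123 mm long along x, about 10 mm wide and 5 mm thick, a bystander. Origin: near the middle of their underside.
Not all that is in view belongs to the job. Several things have the shape of the pin; the one meant has the colours described above.

How it is judged:
On the way, in this order (a step that is already met when the one before it is completed fails the run):
1. the pin's shank touches the carrier's long side facing the robot, near its left end (contact force between pin and carrier above 0.5 N and z of pin in the frame of stage between 0.047 and 0.078 m and angle between pin's own z axis and vertical below 0.2 rad and x of pin in the frame of stage below -0.0145 m and y of pin in the frame of stage above 0.004 m), for 0.1 s.
2. the pin's shank touches the same long side near its right end (contact force between pin and carrier above 0.5 N and z of pin in the frame of stage between 0.047 and 0.078 m and angle between pin's own z axis and vertical below 0.2 rad and x of pin in the frame of stage below -0.0145 m and y of pin in the frame of stage below -0.004 m), for 0.1 s.
3. the pin's shank touches the right-hand short end (contact force between pin and carrier above 0.5 N and z of pin in the frame of stage between 0.047 and 0.078 m and angle between pin's own z axis and vertical below 0.2 rad and x of pin in the frame of stage above -0.0145 m and y of pin in the frame of stage below -0.02 m), for 0.1 s.
At the end, for the whole second after the job is handed in: The pin stands upright (within 0.09 rad) and at rest in the carrier's bore, fully home: its tip 49 mm above the stage's origin within 2.5 mm and within 25 mm of the stage's centre in plan, and it is released (z of pin in the frame of stage between 0.0465 and 0.0515 m and angle between pin's own z axis and vertical below 0.09 rad and horizontal distance between pin and stage below 0.025 m and linear speed of pin below 0.01 m/s); the robot touches nothing.
It fails at once if the pin presses on the carrier or the stage with more than 20 N (contact force between pin and carrier above 20 N or contact force between pin and stage above 20 N).
It fails at once if the gripper presses on the carrier or the stage with more than 10 N (contact force between any of the arm, the fingers and carrier above 10 N or contact force between any of the arm, the fingers and stage above 10 N).
It fails at once if the jar, the dish, the slide box or the tweezers is moved by more than 15 mm (distance of any of jar, dish, slidebox, tweezers from where it was at the start of the episode above 0.015 m).
It also fails if it takes over 72 s, if anything falls off the work surface, if the arm or the gripper's body presses on something with over 40 N, if the wrist force passes 120 N, or if a joint passes its speed limit or range.

## Working session

There is one attempt and no reset: what is moved stays moved. The work goes in short steps, Python scripts to look and compute and a shell command to move; the robot and the scene stay as the last step left them, time stands still between calls to the robot, and variables do not carry over. Pictures are saved under pics/ and viewed, at most 10 in all, crops included, and the job is handed in when it is done.

```bash
ls; mkdir -p pics; python3 - <<'E'
from workcell import get_state, eyes, env
import cv2
for n in("scene","top"):
    print(eyes.camera_info(n)); cv2.imwrite(f"pics/{n}0.png",cv2.resize(eyes.read_camera(n)[...,::-1],(800,600),interpolation=cv2.INTER_CUBIC))
print(get_state())
E
```

```text
pics
{'fovy': 52.782351216839665, 'cx': 288.3148743788507, 'cy': 214.293353459275, 'xyz': array([1.1832233 , 0.61098737, 0.68548378]), 'orientation': array([-0.18190192,  0.33601547,  0.82235139, -0.42159636])}
{'fovy': 56.43621140270678, 'cx': 280.06675506019724, 'cy': 208.06093770218206, 'xyz': array([ 0.464145  , -0.00625731,  1.0842168 ]), 'orientation': array([ 0.02352232, -0.70030281,  0.71252599, -0.03646077])}
{'clock': 0.1, 'joint_pos': array([1.09938300e+00, 3.13932196e-01, 4.50976953e-02, 1.30360943e+00,
       2.60523021e-05, 1.43121846e+00]), 'qvel': array([-0.00068354, -0.00215717,  0.00269338,  0.00047611,  0.00017018,
       -0.00018946]), 'tau': array([ 2.83096204e-03, -4.81723487e+01,  2.99245334e+01,  1.27376779e-02,
       -1.24047460e-04,  1.38458887e-06]), 'tcp_pos': array([0.18711202, 0.54324115, 0.2414962 ]), 'orientation': array([-2.60194361e-04,  1.65157479e-01,  9.86266865e-01, -7.81739979e-04]), 'wrist_force': array([-0.73666109, -0.05368697,  0.4453292 ]), 'ft_torque': array([ 0.08742387, -0.03695836,  0.02775264]), 'grip_force': 0.0, 'finger_gap': 0.08556158162104542}
```

View pics/scene0.png

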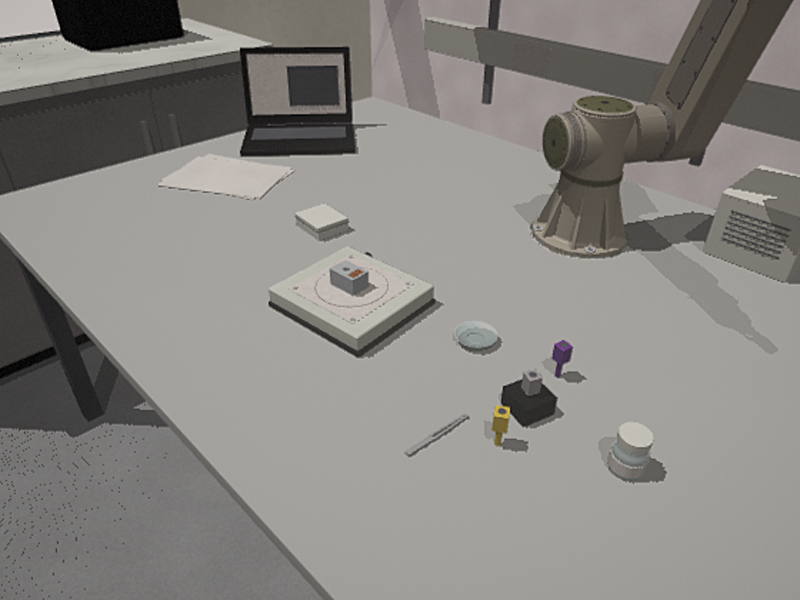

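View pics/top0.png

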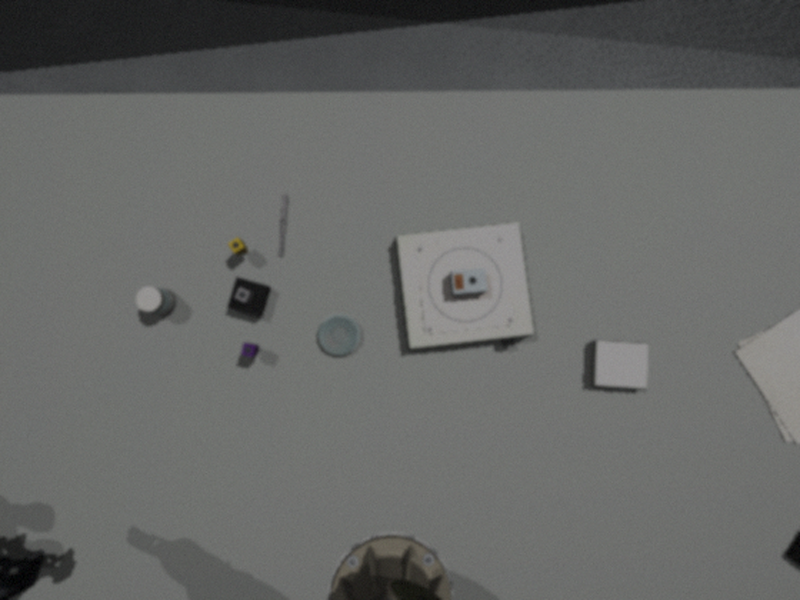

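Three candidates have the pin's shape in the top view (800 px wide): yellow (237,246), purple (249,351), and grey (242,296) standing in the black rest. The grey one is steel and in the rest, so it fits. I'll confirm it in a crop.

```bash
cat > h.py <<'E'
import numpy as np
from scipy.spatial.transform import Rotation as R
from workcell import get_state, eyes, env
def cam(n):
    c=eyes.camera_info(n); f=210/np.tan(np.radians(c['fovy']/2)); q=c['orientation']
    return f,c['cx'],c['cy'],np.array(c['xyz']),R.from_quat([q[1],q[2],q[3],q[0]]).as_matrix()
def px2w(n,uv,z):
    f,cx,cy,p,M=cam(n); d=M@np.array([(uv[0]-cx)/f,(uv[1]-cy)/f,1]); return (p+d*(z-p[2])/d[2]).round(4)
def w2px(n,w):
    f,cx,cy,p,M=cam(n); v=M.T@(np.array(w)-p); return (f*v[0]/v[2]+cx,f*v[1]/v[2]+cy)
E
python3 - <<'E'
from h import *
import cv2
t=eyes.read_camera("top")[...,::-1]; s=eyes.read_camera("scene")[...,::-1]
a=t[185:230,150:210]; b=t[148:253,268:380][:84]; 
C=lambda im,x,y,k:cv2.resize(im[y:y+int(300/k),x:x+int(400/k)],(400,300),interpolation=cv2.INTER_CUBIC)
out=np.vstack([np.hstack([C(t,150,185,8),C(t,301,175,8)]),np.hstack([C(s,340,240,5),C(s,215,170,5)])])
cv2.imwrite("pics/c1.png",out)
b=t[140:260,260:390]; cv2.imwrite("pics/c2.png",cv2.resize(b,(780,720)[:2] if 0 else (650,600),interpolation=cv2.INTER_CUBIC))
E
```

```text
(no output)
```

View pics/c1.png

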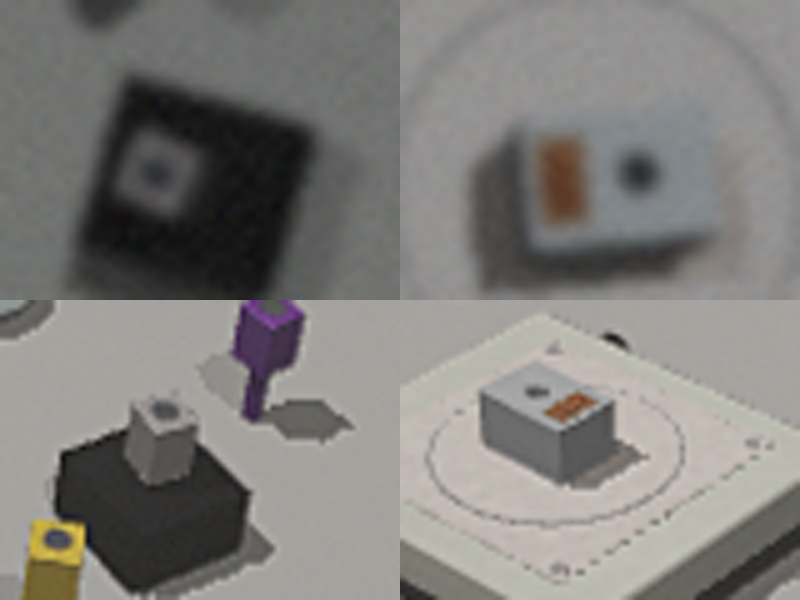

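View pics/c2.png

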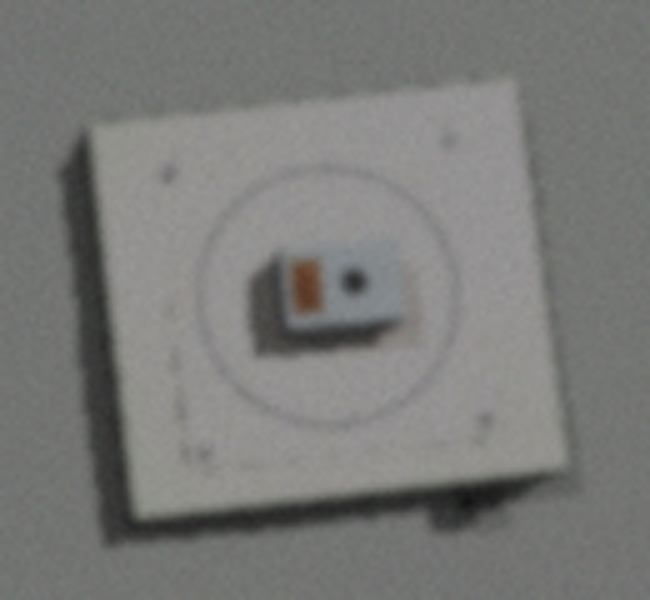

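The crop shows the steel pin in the black rest (crop px 155,172). The carrier's bore is at (638,174) in the right-hand crop. The stage's top corners in c2 are (88,128), (513,82), (568,470) and (135,518).

```bash
python3 - <<'E'
from h import *
g=lambda x,y,ox,oy,k:((x+.5)/k-.5+ox,(y+.5)/k-.5+oy)
print("pin top",px2w("top",g(155,172,150,185,8),.072),"scene",px2w("scene",g(165,110,340,240,5),.072))
h=[px2w("top",g(*p,150,185,8),.072) for p in [(130,128),(207,148),(180,215),(112,192)]]
print("head",h,np.mean(h,0))
r=[px2w("top",g(*p,150,185,8),.036) for p in [(128,78),(312,128)]];d=r[1]-r[0];print("rest edge",r,np.linalg.norm(d),np.degrees(np.arctan2(d[1],d[0])))
print("bore",px2w("top",g(238,174,301,175,8),.081),"scene",px2w("scene",g(138,92,215,170,5),.081))
s=np.array([px2w("top",g(*p,260,140,5),.045) for p in [(88,128),(513,82),(568,470),(135,518)]])
print(s,s.mean(0)); 
for i in range(4):
    d=s[(i+1)%4]-s[i];print(np.linalg.norm(d),np.degrees(np.arctan2(d[1],d[0])))
c=[px2w("top",g(*p,301,175,8),.081) for p in [(120,120),(312,105),(318,235),(135,250)]]
print(c,np.mean(c,0))
for n,z,p in [("jar",.07,(149,299)),("dish",.016,(340,336)),("slide",.034,(621,365)),("yel",.068,(236,245)),("pur",.068,(249,350)),("twz",.005,(284,225))]: print(n,px2w("top",(p[0]*.7,p[1]*.7),z))
E
```

```text
pin top [0.56   0.2615 0.072 ] scene [0.5582 0.2577 0.072 ]
head [array([0.5745, 0.2697, 0.072 ]), array([0.5675, 0.2449, 0.072 ]), array([0.546 , 0.2534, 0.072 ]), array([0.5538, 0.2753, 0.072 ])] [0.56045  0.260825 0.072   ]
rest edge [array([0.5952, 0.2803, 0.036 ]), array([0.5774, 0.2188, 0.036 ])] 0.06402413607382763 -106.14207662853502
bore [ 0.5777 -0.1559  0.081 ] scene [ 0.5779 -0.1587  0.081 ]
[[ 0.6682 -0.0205  0.045 ]
 [ 0.6901 -0.2509  0.045 ]
 [ 0.4801 -0.2728  0.045 ]
 [ 0.4588 -0.0417  0.045 ]] [ 0.5743   -0.146475  0.045   ]
0.23143847994661565 -84.5702300518624
0.21113884057652682 -174.0463893200294
0.23207951223664702 95.26595360118966
0.21047042547588488 5.781020970190128
[array([ 0.5958, -0.1181,  0.081 ]), array([ 0.5998, -0.1806,  0.081 ]), array([ 0.5574, -0.1812,  0.081 ]), array([ 0.5535, -0.1219,  0.081 ])] [ 0.576625 -0.15045   0.081   ]
jar [0.5546 0.428  0.07  ]
dish [0.4827 0.0891 0.016 ]
slide [ 0.4186 -0.4391  0.034 ]
yel [0.6513 0.2729 0.068 ]
pur [0.4595 0.2483 0.068 ]
twz [0.701  0.1972 0.005 ]
```

```bash
cat >> h.py <<'E'
def st():
    s=get_state(); q=s['orientation']; return s,R.from_quat([q[1],q[2],q[3],q[0]]).as_matrix()
def delta(target,yang=None):
    "cm along tool axes to world target TCP; turn so that tool y stands at yang (rad, world, mod pi)"
    s,M=st(); d=M.T@(np.array(target)-s['tcp_pos'])*100
    y=np.arctan2(M[1,1],M[0,1]); t=0 if yang is None else -((yang-y+np.pi/2)%np.pi-np.pi/2)
    print("t",round(s['clock'],2),"tcp",s['tcp_pos'].round(4),"yang",round(y,3),"shift cm",d.round(2),"turn",round(t,3),"F",s['wrist_force'].round(2),"gap",round(s['finger_gap'],4),"tilt",np.arccos(-M[2,2]).round(4))
E
python3 -c "
from h import *
delta((.5602,.2608,.13),np.radians(74))
import math; print(w2px('top',(.5602,.2608,.072)))"
```

```text
t 0.2 tcp [0.1872 0.5434 0.2417] yang 1.239 shift cm [-44.47 -14.55  11.18] turn -0.053 F [ 0.19 -0.02  0.03] gap 0.0855 tilt 0.0011
(np.float64(169.22694045216767), np.float64(205.99123024010646))
```

```bash
python3 -m inch '[-2,-0.6,0.4,0,-3.1,-1,0.7,0,-3.1,-1,0.7,0,-3.1,-1,0.7,0,-3.1,-1,0.7,0]'; python3 -m inch '[-3.1,-1,0.7,0,-3.1,-1,0.7,0,-3.1,-1,0.7,0,-3.1,-1,0.7,0,-3.1,-1,0.7,0]'; python3 -m inch '[-3.1,-1,0.7,0,-3.1,-1,0.7,0,-3.1,-1,0.7,0,-3.1,-1,0.7,0,-2.2,-0.9,0.7,0]' ; python3 -m inch '[0,0,0,-0.053,0,0,0,0,0,0,0,0,0,0,0,0,0,0,0,0]'; python3 -c "
from h import *
delta((.5602,.2608,.051),np.radians(74))
import cv2
T=eyes.read_camera('top')[185:235,135:205,::-1];S=eyes.read_camera('scene')[215:305,330:430,::-1]
cv2.imwrite('pics/g.png',np.hstack([cv2.resize(T,(400,286),interpolation=2),cv2.resize(S,(400,286),interpolation=2)]))"
```

```text
clock: 0.62
tcp_pos: [0.3092, 0.4523, 0.2099]
orientation: [0.0, 0.165, 0.986, -0.0]
wrist_force: [0.6, 0.2, 0.2]
finger_gap: 0.0852
grip_force: 0.0
clock: 1.03
tcp_pos: [0.4398, 0.3543, 0.1749]
orientation: [-0.0, 0.165, 0.986, 0.0]
wrist_force: [1.1, 0.2, 0.5]
finger_gap: 0.0852
grip_force: 0.0
clock: 1.45
tcp_pos: [0.563, 0.2599, 0.1397]
orientation: [0.0, 0.166, 0.986, -0.0]
wrist_force: [0.7, -0.2, 0.1]
finger_gap: 0.0851
grip_force: 0.0
clock: 1.87
tcp_pos: [0.5603, 0.2624, 0.1407]
orientation: [0.0, 0.139, 0.99, 0.0]
wrist_force: [-0.6, -0.1, -0.4]
finger_gap: 0.0856
grip_force: 0.0
t 1.87 tcp [0.5603 0.2624 0.1407] yang 1.293 shift cm [-0.03 -0.15  8.97] turn 0.001 F [-0.56 -0.05 -0.41] gap 0.0856 tilt 0.0004
```

View pics/g.png

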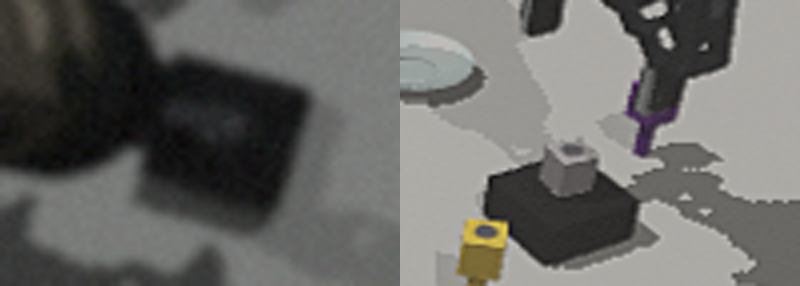

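The gripper is over the rest with the fingers either side of the pin (scene crop about 570,165), clear of the decoys. Lowering.

```bash
python3 -m inch '[0,-0.1,2,0,0,0,2,0,0,0,2,0,0,0,1.5,0,0,0,1,0]'; python3 -m inch '[0,0,0.4,0,0,0,0,0,0,0,0,0,0,0,0,0,0,0,0,0]'; python3 -m inch '[0,0,0,0,0,0,0,0,0,0,0,0,0,0,0,0,0,0,0,0]' -1 40;  python3 -m inch '[0,0,0,0,0,0,0,0,0,0,0,0,0,0,0,0,0,0,0,0]' - 40; python3 -c "
from h import *
delta((.5602,.2608,.051),np.radians(74))"
```

```text
clock: 2.38
tcp_pos: [0.5593, 0.2609, 0.0538]
orientation: [-0.001, 0.139, 0.99, -0.0]
wrist_force: [0.1, -0.7, -0.2]
finger_gap: 0.0854
grip_force: 0.0
clock: 2.8
tcp_pos: [0.5614, 0.261, 0.0525]
orientation: [0.001, 0.139, 0.99, 0.0]
wrist_force: [0.1, -0.8, 0.2]
finger_gap: 0.0856
grip_force: 0.0
clock: 3.22
tcp_pos: [0.5606, 0.2607, 0.0514]
orientation: [0.0, 0.139, 0.99, 0.0]
wrist_force: [0.2, -0.4, -0.9]
finger_gap: 0.0259
grip_force: 0.0
clock: 3.63
tcp_pos: [0.5606, 0.2607, 0.0514]
orientation: [0.0, 0.139, 0.99, 0.0]
wrist_force: [-0.2, -0.1, 1.9]
finger_gap: 0.0216
grip_force: 41.9
t 3.63 tcp [0.5606 0.2607 0.0514] yang 1.292 shift cm [0.04 0.   0.04] turn 0.0 F [-0.19 -0.06  1.92] gap 0.0216 tilt 0.0002
```

```bash
python3 -m inch '[0,0,-0.5,0,0,0,-2,0,0,0,-3,0,0,0,-3.5,0,0,0,-3,0]' - 60; python3 -m inch '[0,0,0,-0.113,0,0,0,-0.113,0,0,0,-0.113,0,0,0,0,0,0,0,0]'; python3 -c "
from h import *
delta((.5359,-.1335,.1714),np.pi/2+.06)
import cv2
T=eyes.read_camera('top')[185:235,135:205,::-1];S=eyes.read_camera('scene')[170:305,290:440,::-1]
cv2.imwrite('pics/g2.png',cv2.resize(S,(600,540),interpolation=2))"
```

```text
clock: 4.05
tcp_pos: [0.5601, 0.2606, 0.1727]
orientation: [-0.0, 0.139, 0.99, -0.0]
wrist_force: [1.9, 0.8, -1.0]
finger_gap: 0.0211
grip_force: 60.4
clock: 4.47
tcp_pos: [0.5603, 0.2606, 0.1711]
orientation: [-0.0, -0.029, 1.0, -0.0]
wrist_force: [0.7, -0.9, -1.1]
finger_gap: 0.0211
grip_force: 60.4
t 4.47 tcp [0.5603 0.2606 0.1711] yang 1.628 shift cm [ 4.680e+00 -3.921e+01 -3.000e-02] turn -0.003 F [ 0.72 -0.94 -1.1 ] gap 0.0211 tilt 0.0006
```

View pics/g2.png

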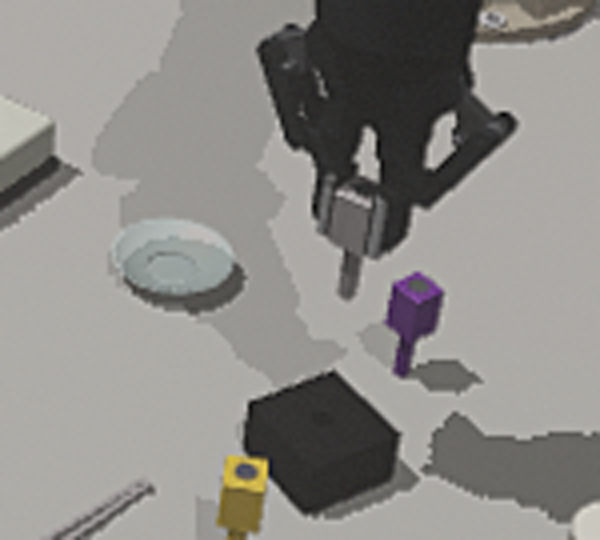

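The pin is held upright between the pads and is out of the rest. Next, over to the stage.

```bash
python3 -m inch '[0.2,-1.5,0,0,0.3,-2.7,0,0,0.4,-3.3,0,0,0.4,-3.3,0,0,0.4,-3.3,0,0]'; python3 -m inch '[0.4,-3.3,0,0,0.4,-3.3,0,0,0.4,-3.3,0,0,0.4,-3.3,0,0,0.4,-3.3,0,0]'; python3 -m inch '[0.4,-3.3,0,0,0.4,-3,0,0,0.2,-1.6,0,0,0,-0.7,0,0,0,0,0,0]'; python3 -m inch '[0,0,1.5,0,0,0,2,0,0,0,1.7,0,0,0,1,0,0,0,0,0]';python3 -m inch '[0,0,0,0,0,0,0,0,0,0,0,0,0,0,0,0,0,0,0,0]'; python3 -c "
from h import *
delta((.5359,-.1335,.1094),np.pi/2+.06)
import cv2
T=eyes.read_camera('top')[140:260,260:390,::-1];S=eyes.read_camera('scene')[140:250,180:320,::-1]
cv2.imwrite('pics/g3.png',cv2.resize(S,(700,550),interpolation=2))"
```

```text
clock: 4.98
tcp_pos: [0.5514, 0.1172, 0.1711]
orientation: [-0.0, -0.03, 1.0, -0.0]
wrist_force: [0.7, -0.5, -0.7]
finger_gap: 0.0209
grip_force: 60.4
clock: 5.4
tcp_pos: [0.5412, -0.0491, 0.1713]
orientation: [-0.0, -0.029, 1.0, -0.0]
wrist_force: [-0.0, -0.5, -1.9]
finger_gap: 0.0214
grip_force: 60.4
clock: 5.82
tcp_pos: [0.5369, -0.1353, 0.1711]
orientation: [-0.0, -0.028, 1.0, -0.0]
wrist_force: [-0.2, 0.3, -1.6]
finger_gap: 0.0212
grip_force: 60.4
clock: 6.23
tcp_pos: [0.5354, -0.1316, 0.1069]
orientation: [-0.002, -0.031, 1.0, 0.001]
wrist_force: [-1.0, -0.4, -1.4]
finger_gap: 0.0209
grip_force: 60.4
clock: 6.65
tcp_pos: [0.5378, -0.1336, 0.1101]
orientation: [0.001, -0.03, 1.0, -0.0]
wrist_force: [1.0, -0.2, -0.9]
finger_gap: 0.0211
grip_force: 60.4
t 6.65 tcp [ 0.5378 -0.1336  0.1101] yang 1.631 shift cm [0.19 0.02 0.07] turn 0.0 F [ 1.01 -0.24 -0.95] gap 0.0211 tilt 0.0015
```

View pics/g3.png

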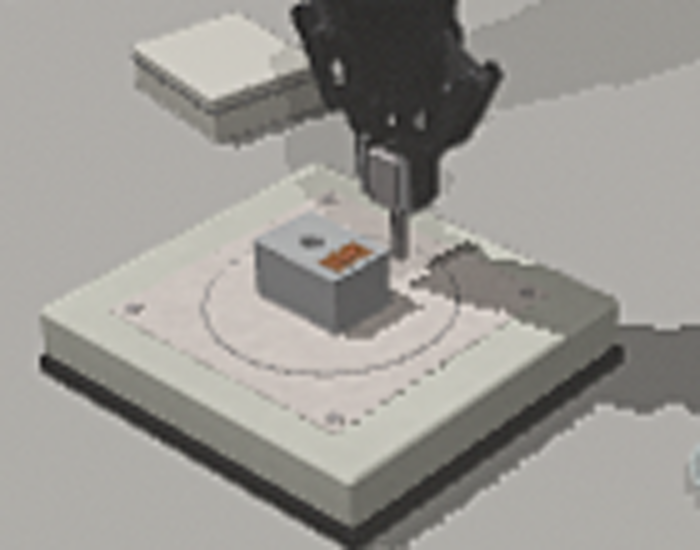

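```bash
cat > chk.py <<'E'
# chk.py nx ny lim : outward force along world (nx,ny); exit 1 when over lim
import sys; from h import *
s=get_state(); n=np.array(list(map(float,sys.argv[1:3]))); f=s['wrist_force'][:2]@n
print("t %.2f F %.2f"%(s['clock'],f),s['wrist_force'].round(1),"tcp",s['tcp_pos'].round(5)); sys.exit(f>float(sys.argv[3]))
E
c(){ python3 chk.py -1 -0.06 $1; }
python3 -m inch '[0,0,0,0,0,0,0,0,0,0,0,0,0,0,0,0,0,0,0,0]' >/dev/null && c 9;
python3 -m inch '[-0.08,0,0,0,-0.08,0,0,0,-0.08,0,0,0,-0.08,0,0,0,-0.08,0,0,0]' >/dev/null && c 2.5 &&
python3 -m inch '[-0.08,0,0,0,-0.08,0,0,0,-0.08,0,0,0,-0.08,0,0,0,-0.08,0,0,0]' >/dev/null && c 2.5 &&
python3 -m inch '[-0.03,0,0,0,-0.03,0,0,0,-0.03,0,0,0,-0.03,0,0,0,-0.03,0,0,0]' >/dev/null && c 1.5 &&
python3 -m inch '[-0.03,0,0,0,-0.03,0,0,0,-0.03,0,0,0,-0.03,0,0,0,-0.03,0,0,0]' >/dev/null && c 1.5 &&
python3 -m inch '[-0.03,0,0,0,-0.03,0,0,0,-0.03,0,0,0,-0.03,0,0,0,-0.03,0,0,0]' >/dev/null && c 1.5
```

```text
t 7.17 F -0.16 [ 0.2 -0.3 -0. ] tcp [ 0.53717 -0.13345  0.10923]
t 7.58 F 0.22 [-0.2 -0.4 -0.9] tcp [ 0.54133 -0.13319  0.10926]False
False
```

```bash
sed -i 's/sys.exit(\(.*\))$/sys.exit(int(\1))/' chk.py
c(){ python3 chk.py -1 -0.06 $1; }
python3 -m inch '[-0.06,0,0,0,-0.06,0,0,0,-0.06,0,0,0,-0.06,0,0,0,-0.06,0,0,0]' >/dev/null && c 1.5 &&
python3 -m inch '[-0.03,0,0,0,-0.03,0,0,0,-0.03,0,0,0,-0.03,0,0,0,-0.03,0,0,0]' >/dev/null && c 1.5 &&
python3 -m inch '[-0.03,0,0,0,-0.03,0,0,0,-0.03,0,0,0,-0.03,0,0,0,-0.03,0,0,0]' >/dev/null && c 1.5 &&
python3 -m inch '[-0.03,0,0,0,-0.03,0,0,0,-0.03,0,0,0,-0.03,0,0,0,-0.03,0,0,0]' >/dev/null && c 1.5 &&
python3 -m inch '[-0.03,0,0,0,-0.03,0,0,0,-0.03,0,0,0,-0.03,0,0,0,-0.03,0,0,0]' >/dev/null && c 1.5 &&
python3 -m inch '[-0.03,0,0,0,-0.03,0,0,0,-0.03,0,0,0,-0.03,0,0,0,-0.03,0,0,0]' >/dev/null && c 1.5
```

```text
t 8.00 F 1.33 [-1.3 -0.5 -0.9] tcp [ 0.54427 -0.13301  0.10928]
t 8.42 F 1.03 [-1.  -0.3 -1.5] tcp [ 0.54576 -0.13293  0.10931]
t 8.83 F -0.04 [ 0.  -0.1 -0.4] tcp [ 0.54723 -0.13287  0.10929]
t 9.25 F -0.17 [ 0.2 -0.  -0.9] tcp [ 0.54873 -0.13275  0.10928]
t 9.67 F 0.07 [-0.1 -0.1 -0.9] tcp [ 0.55024 -0.13268  0.10927]
t 10.08 F 1.36 [-1.3 -0.6 -0.6] tcp [ 0.55139 -0.13257  0.10924]
```

```bash
c(){ python3 chk.py -1 -0.06 $1; }
python3 -m inch '[0,0,0,0,0,0,0,0,0,0,0,0,0,0,0,0,0,0,0,0]' >/dev/null && c 1.2 &&
python3 -m inch '[-0.02,0,0,0,-0.02,0,0,0,-0.02,0,0,0,0,0,0,0,0,0,0,0]' >/dev/null && c 1.5 &&
python3 -m inch '[-0.02,0,0,0,-0.02,0,0,0,-0.02,0,0,0,0,0,0,0,0,0,0,0]' >/dev/null && c 1.5 &&
python3 -m inch '[-0.02,0,0,0,-0.02,0,0,0,-0.02,0,0,0,0,0,0,0,0,0,0,0]' >/dev/null && c 1.5
```

```text
t 10.50 F 2.09 [-2.  -1.1 -0.8] tcp [ 0.55138 -0.13256  0.1092 ]
```

```bash
c(){ python3 chk.py -1 -0.06 $1; }
python3 -m inch '[0,0,0,0,0,0,0,0,0,0,0,0,0,0,0,0,0,0,0,0]' >/dev/null && c 9
python3 -m inch '[0.1,0,0,0,0.3,0,0,0,0.2,0,0,0,0,-0.5,0,0,0,-1,0,0]' >/dev/null
python3 -m inch '[0,-1.2,0,0,0,-0.9,0,0,0,-0.4,0,0,0,0,0,0,0,0,0,0]' >/dev/null && c 9
python3 -m inch '[0,0,0,0,0,0,0,0,0,0,0,0,0,0,0,0,0,0,0,0]' >/dev/null && c 9
python3 -m inch '[-0.03,0,0,0,-0.03,0,0,0,-0.03,0,0,0,-0.03,0,0,0,-0.03,0,0,0]' >/dev/null && c 1.7 &&
python3 -m inch '[-0.03,0,0,0,-0.03,0,0,0,-0.03,0,0,0,-0.03,0,0,0,-0.03,0,0,0]' >/dev/null && c 1.7 &&
python3 -m inch '[-0.03,0,0,0,-0.03,0,0,0,-0.03,0,0,0,-0.03,0,0,0,0,0,0,0]' >/dev/null && c 1.5 &&
python3 -m inch '[-0.02,0,0,0,-0.02,0,0,0,-0.02,0,0,0,-0.02,0,0,0,0,0,0,0]' >/dev/null && c 1.2 &&
python3 -m inch '[-0.02,0,0,0,-0.02,0,0,0,-0.02,0,0,0,-0.02,0,0,0,0,0,0,0]' >/dev/null && c 1.2
```

```text
t 10.92 F 3.11 [-3.  -1.2  0.3] tcp [ 0.55144 -0.13255  0.10921]
t 11.75 F -0.25 [ 0.3 -0.4 -1.2] tcp [ 0.54801 -0.17343  0.10909]
t 12.17 F -0.31 [ 0.3  0.7 -1.2] tcp [ 0.54815 -0.17255  0.10932]
t 12.58 F 0.00 [ 0.  -0.7 -1. ] tcp [ 0.54966 -0.17278  0.1093 ]
t 13.00 F 0.12 [-0.1 -0.6 -2. ] tcp [ 0.55115 -0.1727   0.10928]
t 13.42 F 0.13 [-0.1 -1.1 -0.7] tcp [ 0.55236 -0.1726   0.10929]
t 13.83 F -0.54 [ 0.6 -0.2 -0.2] tcp [ 0.55316 -0.17254  0.10928]
t 14.25 F -0.22 [ 0.2  0.4 -1.6] tcp [ 0.55395 -0.17252  0.10927]
```

```bash
c(){ python3 chk.py -1 -0.06 $1; }
python3 -m inch '[-0.02,0,0,0,-0.02,0,0,0,-0.02,0,0,0,-0.02,0,0,0,0,0,0,0]' >/dev/null && c 1.2 &&
python3 -m inch '[-0.02,0,0,0,-0.02,0,0,0,-0.02,0,0,0,-0.02,0,0,0,0,0,0,0]' >/dev/null && c 1.2 &&
python3 -m inch '[-0.02,0,0,0,-0.02,0,0,0,-0.02,0,0,0,-0.02,0,0,0,0,0,0,0]' >/dev/null && c 1.2 &&
python3 -m inch '[-0.02,0,0,0,-0.02,0,0,0,-0.02,0,0,0,-0.02,0,0,0,0,0,0,0]' >/dev/null && c 1.2 &&
python3 -m inch '[-0.02,0,0,0,-0.02,0,0,0,-0.02,0,0,0,-0.02,0,0,0,0,0,0,0]' >/dev/null && c 1.2
python3 -m inch '[0,0,0,0,0,0,0,0,0,0,0,0,0,0,0,0,0,0,0,0]' >/dev/null && c 1.2
```

```text
t 14.67 F 1.40 [-1.4  0.2 -1.3] tcp [ 0.55438 -0.17246  0.1092 ]
t 15.08 F 2.24 [-2.2 -0.5 -0.1] tcp [ 0.55442 -0.17245  0.1092 ]
```

```bash
c(){ python3 chk.py 0.06 -1 $1; }
python3 -m inch '[0.2,0,0,0,0.4,0,0,0,0.4,-0.5,0,0,0,-1.0,0,0,0,-1.0,0,0]' >/dev/null
python3 -m inch '[0,-0.6,0,0,-0.5,0,0,0,-1,0,0,0,-1.2,0,0,0,-0.7,0,0,0]' >/dev/null
python3 -m inch '[-0.2,0,0,0,0,0,0,0,0,0,0,0,0,0,0,0,0,0,0,0]' >/dev/null && c 9
python3 -m inch '[0,0,0,0,0,0,0,0,0,0,0,0,0,0,0,0,0,0,0,0]' >/dev/null && c 9
python3 -m inch '[0,0.06,0,0,0,0.08,0,0,0,0.08,0,0,0,0.08,0,0,0,0.06,0,0]' >/dev/null && c 2 &&
python3 -m inch '[0,0.04,0,0,0,0.04,0,0,0,0.04,0,0,0,0.04,0,0,0,0.04,0,0]' >/dev/null && c 1.7 &&
python3 -m inch '[0,0.03,0,0,0,0.03,0,0,0,0.03,0,0,0,0.03,0,0,0,0.03,0,0]' >/dev/null && c 1.7 &&
python3 -m inch '[0,0.03,0,0,0,0.03,0,0,0,0.03,0,0,0,0.03,0,0,0,0,0,0]' >/dev/null && c 1.5 &&
python3 -m inch '[0,0.02,0,0,0,0.02,0,0,0,0.02,0,0,0,0.02,0,0,0,0,0,0]' >/dev/null && c 1.5 &&
python3 -m inch '[0,0.02,0,0,0,0.02,0,0,0,0.02,0,0,0,0.02,0,0,0,0,0,0]' >/dev/null && c 1.5 &&
python3 -m inch '[0,0.02,0,0,0,0.02,0,0,0,0.02,0,0,0,0.02,0,0,0,0,0,0]' >/dev/null && c 1.5 
python3 -m inch '[0,0,0,0,0,0,0,0,0,0,0,0,0,0,0,0,0,0,0,0]' >/dev/null && c 1.5
```

```text
t 16.33 F -0.11 [-0.2  0.1 -1.4] tcp [ 0.58204 -0.20176  0.10928]
t 16.75 F -0.83 [ 0.7  0.9 -2.6] tcp [ 0.5825  -0.20184  0.10934]
t 17.17 F 0.48 [ 0.7 -0.4 -1.9] tcp [ 0.5823  -0.1981   0.10928]
t 17.58 F 0.17 [ 0.5 -0.1 -1.7] tcp [ 0.58219 -0.19623  0.10926]
t 18.00 F -0.60 [-0.6  0.6 -1.6] tcp [ 0.58208 -0.19472  0.10926]
t 18.42 F -0.43 [-1.2  0.4 -1.5] tcp [ 0.58203 -0.1935   0.1093 ]
t 18.83 F -0.26 [ 0.   0.3 -1. ] tcp [ 0.58198 -0.19271  0.10929]
t 19.25 F -0.06 [ 0.4  0.1 -1. ] tcp [ 0.5819  -0.1919   0.10926]
t 19.67 F 0.44 [ 0.9 -0.4 -1.3] tcp [ 0.58186 -0.19112  0.10927]
t 20.08 F 0.87 [-0.3 -0.9 -1. ] tcp [ 0.58189 -0.19117  0.10929]
```

```bash
c(){ python3 chk.py 0.06 -1 $1; }
python3 -m inch '[0,0.02,0,0,0,0.02,0,0,0,0.02,0,0,0,0.02,0,0,0,0,0,0]' >/dev/null && c 1.7 &&
python3 -m inch '[0,0.02,0,0,0,0.02,0,0,0,0.02,0,0,0,0.02,0,0,0,0,0,0]' >/dev/null && c 1.5 &&
python3 -m inch '[0,0.02,0,0,0,0.02,0,0,0,0.02,0,0,0,0.02,0,0,0,0,0,0]' >/dev/null && c 1.5 &&
python3 -m inch '[0,0.02,0,0,0,0.02,0,0,0,0.02,0,0,0,0.02,0,0,0,0,0,0]' >/dev/null && c 1.5 &&
python3 -m inch '[0,0.02,0,0,0,0.02,0,0,0,0.02,0,0,0,0.02,0,0,0,0,0,0]' >/dev/null && c 1.5 &&
python3 -m inch '[0,0.02,0,0,0,0.02,0,0,0,0.02,0,0,0,0.02,0,0,0,0,0,0]' >/dev/null && c 1.5 
python3 -m inch '[0,0,0,0,0,0,0,0,0,0,0,0,0,0,0,0,0,0,0,0]' >/dev/null && c 1.5
```

```text
t 20.50 F -0.31 [-1.   0.2 -2.3] tcp [ 0.58181 -0.19031  0.10928]
t 20.92 F -0.25 [-0.6  0.2 -0.5] tcp [ 0.58175 -0.18952  0.10927]
t 21.33 F -0.14 [-0.2  0.1 -1.9] tcp [ 0.5817  -0.18871  0.10924]
t 21.75 F -0.50 [-0.5  0.5 -0.8] tcp [ 0.58169 -0.18792  0.10929]
t 22.17 F -0.38 [-0.2  0.4 -1.4] tcp [ 0.58163 -0.18713  0.10928]
t 22.58 F 1.07 [ 0.8 -1.  -2.1] tcp [ 0.58157 -0.18631  0.10925]
t 23.00 F 0.24 [ 0.4 -0.2 -1.1] tcp [ 0.5816  -0.18637  0.10927]
```

```bash
c(){ python3 chk.py 0.06 -1 $1; }
python3 -m inch '[0,0.02,0,0,0,0.02,0,0,0,0.02,0,0,0,0.02,0,0,0,0,0,0]' >/dev/null && c 1.5 &&
python3 -m inch '[0,0.02,0,0,0,0.02,0,0,0,0.02,0,0,0,0.02,0,0,0,0,0,0]' >/dev/null && c 1.5 &&
python3 -m inch '[0,0.02,0,0,0,0.02,0,0,0,0.02,0,0,0,0.02,0,0,0,0,0,0]' >/dev/null && c 1.5 &&
python3 -m inch '[0,0.02,0,0,0,0.02,0,0,0,0.02,0,0,0,0.02,0,0,0,0,0,0]' >/dev/null && c 1.5 &&
python3 -m inch '[0,0.02,0,0,0,0.02,0,0,0,0.02,0,0,0,0.02,0,0,0,0,0,0]' >/dev/null && c 1.5 &&
python3 -m inch '[0,0.02,0,0,0,0.02,0,0,0,0.02,0,0,0,0.02,0,0,0,0,0,0]' >/dev/null && c 1.5 
python3 -m inch '[0,0,0,0,0,0,0,0,0,0,0,0,0,0,0,0,0,0,0,0]' >/dev/null && c 1.5
```

```text
t 23.42 F 3.39 [ 0.2 -3.4 -2.2] tcp [ 0.5816  -0.18599  0.10933]
t 23.83 F 4.01 [-0.1 -4.  -2.6] tcp [ 0.58157 -0.18595  0.1093 ]
```

```bash

python3 -m inch '[0,-0.1,0,0,0,-0.3,0,0,0,-0.4,0,0,0,0,-1,0,0,0,-1.5,0]' >/dev/null
python3 -m inch '[0,0,-0.8,0,0,0,-0.3,0,0,0.8,0,0,0,1.4,0,0,0,1,0,0]' >/dev/null
python3 -m inch '[0,0.4,0,0,0,0.1,0,0,0,0,0,0,0,0,0,0,0,0,0,0]' >/dev/null
python3 -m inch '[0,0,0,0,0,0,0,0,0,0,0,0,0,0,0,0,0,0,0,0]' >/dev/null
python3 -c "
from h import *
delta((.5793,-.1561,.1294))
import cv2
S=eyes.read_camera('scene')[150:240,190:310,::-1]
cv2.imwrite('pics/g4.png',cv2.resize(S,(720,540),interpolation=2))"
```

```text
t 25.5 tcp [ 0.5798 -0.1568  0.1453] yang 1.631 shift cm [0.05 0.07 1.59] turn 0 F [-0.21  0.01 -1.1 ] gap 0.0215 tilt 0.0001
```

View pics/g4.png

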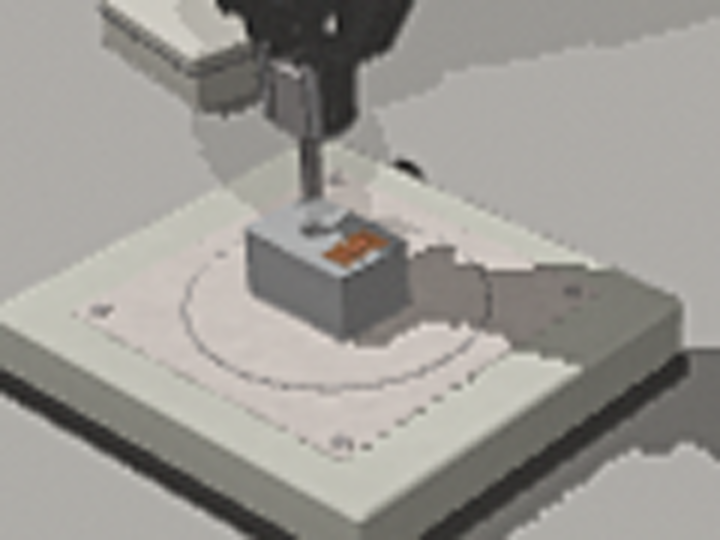

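The pin hangs over the bore (crop about 315,225). Making the small correction, then lowering with a force check.

```bash
cat > cz.py <<'E'
import sys; from h import *
s=get_state(); f=s['wrist_force']; print("t %.2f"%s['clock'],f.round(1),"tcp",s['tcp_pos'].round(4)); sys.exit(int(f[2]>1.5 or np.hypot(*f[:2])>4))
E
python3 -m inch '[0.05,0.07,0.3,0,0,0,0.4,0,0,0,0.4,0,0,0,0.2,0,0,0,0,0]' >/dev/null
python3 -m inch '[0,0,0,0,0,0,0,0,0,0,0,0,0,0,0,0,0,0,0,0]' >/dev/null; python3 cz.py;
D='x'
python3 -m inch '[0,0,0.06,0,0,0,0.06,0,0,0,0.06,0,0,0,0.06,0,0,0,0.06,0]' >/dev/null; python3 cz.py &&
python3 -m inch '[0,0,0.04,0,0,0,0.04,0,0,0,0.04,0,0,0,0.04,0,0,0,0.04,0]' >/dev/null && python3 cz.py &&
python3 -m inch '[0,0,0.04,0,0,0,0.04,0,0,0,0.04,0,0,0,0.04,0,0,0,0.04,0]' >/dev/null && python3 cz.py &&
python3 -m inch '[0,0,0.04,0,0,0,0.04,0,0,0,0.04,0,0,0,0.04,0,0,0,0.04,0]' >/dev/null && python3 cz.py
```

```text
t 26.38 [-0.3  0.1 -1.5] tcp [ 0.5794 -0.156   0.1324]
t 26.80 [ 1.3  0.3 -1.7] tcp [ 0.5792 -0.156   0.1292]
t 27.22 [ 0.3  0.4 -1.5] tcp [ 0.5792 -0.156   0.1272]
t 27.63 [ 0.1  0.5 -1.6] tcp [ 0.5792 -0.1559  0.1252]
t 28.05 [-0.3  0.7 -1.6] tcp [ 0.5793 -0.156   0.1232]
```

Tip is 5 mm into the bore with no resistance.

```bash

python3 -m inch '[0,0,0.08,0,0,0,0.08,0,0,0,0.08,0,0,0,0.08,0,0,0,0.08,0]' >/dev/null; python3 cz.py &&
python3 -m inch '[0,0,0.08,0,0,0,0.08,0,0,0,0.08,0,0,0,0.08,0,0,0,0.08,0]' >/dev/null && python3 cz.py &&
python3 -m inch '[0,0,0.08,0,0,0,0.08,0,0,0,0.08,0,0,0,0.08,0,0,0,0.08,0]' >/dev/null && python3 cz.py &&
python3 -m inch '[0,0,0.08,0,0,0,0.08,0,0,0,0.08,0,0,0,0.08,0,0,0,0.08,0]' >/dev/null && python3 cz.py &&
python3 -m inch '[0,0,0.08,0,0,0,0.08,0,0,0,0.08,0,0,0,0.08,0,0,0,0.08,0]' >/dev/null && python3 cz.py &&
python3 -m inch '[0,0,0.06,0,0,0,0.06,0,0,0,0.06,0,0,0,0.06,0,0,0,0.06,0]' >/dev/null && python3 cz.py &&
python3 -m inch '[0,0,0.03,0,0,0,0.03,0,0,0,0.03,0,0,0,0.03,0,0,0,0.03,0]' >/dev/null && python3 cz.py &&
python3 -m inch '[0,0,0.02,0,0,0,0.02,0,0,0,0.02,0,0,0,0.02,0,0,0,0.02,0]' >/dev/null && python3 cz.py &&
python3 -m inch '[0,0,0.02,0,0,0,0.02,0,0,0,0.02,0,0,0,0.02,0,0,0,0,0]' >/dev/null && python3 cz.py
```

```text
t 28.47 [-0.5 -0.1 -1.6] tcp [ 0.5792 -0.156   0.1192]
t 28.88 [-0.2  0.3 -1.6] tcp [ 0.5792 -0.156   0.1152]
t 29.30 [-0.6  0.9 -0.5] tcp [ 0.5792 -0.1559  0.1112]
t 29.72 [-0.1  0.6 -1. ] tcp [ 0.5792 -0.156   0.1072]
t 30.13 [-0.6 -0.1 -2.4] tcp [ 0.5792 -0.1559  0.1032]
t 30.55 [-0.2 -0.1 -0.8] tcp [ 0.5793 -0.156   0.1002]
t 30.97 [-0.   1.1 -2.5] tcp [ 0.5793 -0.156   0.0988]
t 31.38 [ 0.3  0.3 -0.6] tcp [ 0.5793 -0.156   0.0978]
t 31.80 [-0.4 -0.2 -1.3] tcp [ 0.5792 -0.1559  0.0969]
```

```bash

python3 -m inch '[0,0,0.02,0,0,0,0.02,0,0,0,0,0,0,0,0,0,0,0,0,0]' >/dev/null; python3 cz.py &&
python3 -m inch '[0,0,0.02,0,0,0,0.02,0,0,0,0,0,0,0,0,0,0,0,0,0]' >/dev/null && python3 cz.py &&
python3 -m inch '[0,0,0.02,0,0,0,0.02,0,0,0,0,0,0,0,0,0,0,0,0,0]' >/dev/null && python3 cz.py &&
python3 -m inch '[0,0,0.02,0,0,0,0.02,0,0,0,0,0,0,0,0,0,0,0,0,0]' >/dev/null && python3 cz.py
```

```text
t 32.22 [-0.7 -0.4 -2. ] tcp [ 0.5793 -0.156   0.0966]
t 32.63 [-0.8  1.4  2.5] tcp [ 0.5793 -0.1559  0.0965]
```

The floor is reached at the expected height. Releasing and moving clear.

```bash

python3 -m inch '[0,0,0,0,0,0,0,0,0,0,0,0,0,0,0,0,0,0,0,0]' - 20 >/dev/null; python3 cz.py
python3 -m inch '[0,0,0,0,0,0,0,0,0,0,0,0,0,0,0,0,0,0,0,0]' 0.2;python3 -m inch '[0,0,0,0,0,0,0,0,0,0,0,0,0,0,0,0,0,0,0,0]' 0.6
python3 -m inch '[0,0,-0.5,0,0,0,-1.5,0,0,0,-2,0,0,0,-2,0,0,0,-2,0]'; python3 -m inch '[0,0,-2,0,0,0,-2,0,0,0,-1,0,0,0,0,0,0,0,0,0]'
python3 -m inch '[1,0,0,0,2,0,0,0,2,0,0,0,1.5,0,0,0,0,0,0,0]';python3 -m inch '[0,0,0,0,0,0,0,0,0,0,0,0,0,0,0,0,0,0,0,0]'
python3 -c "
from h import *
import cv2
S=eyes.read_camera('scene')[150:240,190:310,::-1]
cv2.imwrite('pics/g5.png',cv2.resize(S,(720,540),interpolation=2))"
```

```text
t 33.05 [-1.3  1.   4.3] tcp [ 0.5793 -0.156   0.0965]
clock: 33.47
tcp_pos: [0.5792, -0.156, 0.0959]
orientation: [-0.0, -0.03, 1.0, 0.0]
wrist_force: [-0.3, -0.3, -0.5]
finger_gap: 0.051
grip_force: 0.0
clock: 33.88
tcp_pos: [0.5793, -0.1559, 0.0962]
orientation: [0.0, -0.03, 1.0, 0.0]
wrist_force: [-0.1, 0.1, 0.4]
finger_gap: 0.0684
grip_force: 0.0
clock: 34.3
tcp_pos: [0.5791, -0.1559, 0.1773]
orientation: [-0.0, -0.03, 1.0, 0.0]
wrist_force: [0.2, 0.6, -0.4]
finger_gap: 0.0682
grip_force: 0.0
clock: 34.72
tcp_pos: [0.5795, -0.1561, 0.2263]
orientation: [0.0, -0.03, 1.0, -0.0]
wrist_force: [-0.0, 0.2, -0.8]
finger_gap: 0.0679
grip_force: 0.0
clock: 35.13
tcp_pos: [0.511, -0.1592, 0.2244]
orientation: [-0.002, -0.03, 1.0, 0.001]
wrist_force: [0.1, 0.1, -0.8]
finger_gap: 0.0683
grip_force: 0.0
clock: 35.55
tcp_pos: [0.5149, -0.1598, 0.2258]
orientation: [-0.0, -0.03, 1.0, 0.0]
wrist_force: [-0.5, 0.6, 0.4]
finger_gap: 0.0682
grip_force: 0.0
```

View pics/g5.png

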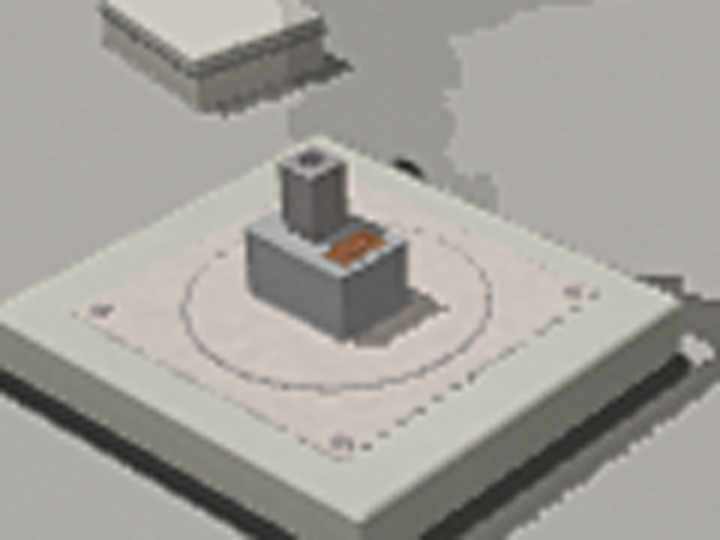

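The pin stands upright and fully home in the carrier (crop about 315,190), and the gripper is clear.

```bash
python3 -c "
from workcell import env
print(env.hand_in())"
```

```text
the job is handed in; nothing more can be done
None
```

I made the three touches in order (wrist force read about 2 to 4 N), lowered the pin fully home in the carrier's bore, let go, moved clear and handed the job in at about 36 s; no verdict came back.

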